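# Shut down the parts washer and nest the washed pans

## Task

Washing is finished: first switch the pump off by pushing its sprung knob in, turning it clockwise to the end stop and letting it spring out again; no pan may be lifted before that. Then take every steel pan out of the wash tray and nest them all upright in one stack on the bench, midway between the grease tin and the oil filter and in line with them, with the handles fanned out on the robot's side like a hand of cards, their ends at least 60 mm apart so that each handle clears the one below and can be gripped. Lay the wash brush flat in the middle of the emptied tray. Set the pans down rather than dropping them, do not force the knob, and leave everything else where it stands.

Things in the scene. Friction and masses are not known exactly. Their poses are not given: they have to be found in the camera images.
- pan1: steel pan, one of up to 4 identical ones (absent: None), washed, upright in the tray: round, 116 mm over the rim, 80 mm over its flat foot, 45 mm high, 2.5 mm tapered wall, 0.2 kg. Origin: centre of the foot's underside; z up; its one flat handle points along +x
- pan1_tip (a point): outer end of the handle of pan1, 150 mm from the pan's axis, at the handle's mid height
- pan2: steel pan as pan1. The blue handle sleeve, 20 mm wide and 12 mm thick, runs level from 76 to 150 mm from the pan's axis, its middle 52 mm above the foot's underside; a thinner strap rising from the wall joins it to the rim. Origin as pan1
- pan2_tip (a point): outer end of the handle of pan2, 150 mm from the pan's axis, at the handle's mid height
- pan3: steel pan as pan1. Drip ribs in a cross stand 18 mm high inside: a pan nested in another rests with its foot 18 mm above the foot of the one below, with about 4 mm of play sideways, whatever way its handle points. Origin as pan1
- pan3_tip (a point): outer end of the handle of pan3, 150 mm from the pan's axis, at the handle's mid height
- pan4: steel pan as pan1 (handle as told at pan2, nesting as told at pan3). Origin as pan1
- pan4_tip (a point): outer end of the handle of pan4, 150 mm from the pan's axis, at the handle's mid height
- tray: teal wash tray of the bench-top parts washer, fixed: 440 (x) by 500 (y) mm, rim 22 mm high, floor 6 mm above the bench, an upright lip 60 mm high along its far (+x) edge and a gooseneck tap 225 mm high standing outside its far left corner, reaching 50 mm in over it. Origin: centre of its underside
- tin: green grease tin with a yellow band and steel lid, 97 mm wide, 110 mm high, 1.1 kg. Origin: centre of its underside. Its y axis runs along the line through the tin and the filter, its -x axis points to the robot's side of that line. Tin and filter stand about 290 mm apart, either may be the left one. A reference: not to be moved
- filter: red oil filter standing with its black seal up, 96 mm wide, 115 mm high, 0.6 kg. Origin: centre of its underside. A reference: not to be moved
- switch: grey pump switch box, fixed, 110 by 110 mm and 70 mm high, with the knob in the middle of its top. Origin: centre of its underside. At knob angle 0 the knob's bar lies along its x axis
- pump_grip (a point): point on the axis of the pump's push-and-turn knob, 30 mm above the underside of its round black skirt (48 mm wide, 9 mm thick); x runs along the red grip bar and turns with it. The bar is 46 mm long and 16 mm wide, from the skirt's top to 11 mm above this point; the skirt stands 8 mm clear of the box when out
- pump_push (a joint): how far the knob is pushed in, m: 0 out, 0.006 fully in. A spring pushes it out with 5.4 N, 10.8 N when fully in
- pump_turn (a joint): angle of the knob, rad, clockwise seen from above: about 0 on (green mark), 1.3 off (red mark, end stop). A lug inside lets it turn from about 0.1 on only while the knob is pushed in more than about 5 mm; it stays in if let go half-way, and springs out again from about 1.2. Turning it takes under 0.1 N m
- aerosol: blue spray can, 66 mm wide, 200 mm high, bystander; origin at the centre of its underside
- jug: red oil measuring jug, 100 mm wide, 115 mm high, handle reaching 88 mm along its +x, bystander; origin at the centre of its underside
- brush: flat wash brush, 200 mm long, 20 mm thick, 0.08 kg, lying on the bench along its x axis: round wooden handle 20 mm thick towards -x, head 42 mm wide from the middle to the +x end. Origin: centre of its underside, 100 mm from either end
- wrench: steel open wrench lying on the bench along its x, 160 mm long, bystander
- bin: small blue bin of bolts, 130 by 100 mm, 55 mm high, bystander; origin at the centre of its underside
Mind the look-alikes: they are no part of the job. What is shaped like the switch but orange is not meant.

How it is judged:
On the way:
1. the pump knob is turned to off and has sprung out (value of joint pump_turn above 1.12 rad and value of joint pump_push below 0.002 m), for 0.2 s.
At the end, for the whole second after the job is handed in: Knob off (1.12 rad) and out; pans upright, still, axes within 16 mm, feet below 64 mm, under 172 mm from tin and filter axes, 25 from their line; handle ends 30 mm or more on the robot's side of it and 60 mm or more apart; brush flat in the tray, within 110 (x), 140 (y) mm of its middle (all of step 1 and horizontal distance between each of pan1, pan2, pan3, pan4 and tin below 0.172 m and horizontal distance between each of pan1, pan2, pan3, pan4 and filter below 0.172 m and x of pan1 in the frame of tin between -0.025 and 0.025 m and angle between each of pan1, pan2, pan3, pan4's own z axis and vertical below 0.1 rad and height (world z) of each of pan1, pan2, pan3, pan4 below 0.064 m and linear speed of each of pan1, pan2, pan3, pan4 below 0.03 m/s and x of each of pan1_tip, pan2_tip, pan3_tip, pan4_tip in the frame of tin below -0.03 m and x of pan2 in the frame of tin between -0.025 and 0.025 m and x of pan3 in the frame of tin between -0.025 and 0.025 m and x of pan4 in the frame of tin between -0.025 and 0.025 m and horizontal distance between pan1 and pan2 below 0.016 m and horizontal distance between pan1_tip and pan2_tip above 0.06 m and horizontal distance between each of pan1, pan2 and pan3 below 0.016 m and horizontal distance between each of pan1_tip, pan2_tip and pan3_tip above 0.06 m and horizontal distance between each of pan1, pan2, pan3 and pan4 below 0.016 m and horizontal distance between each of pan1_tip, pan2_tip, pan3_tip and pan4_tip above 0.06 m and x of brush in the frame of tray between -0.11 and 0.11 m and y of brush in the frame of tray between -0.14 and 0.14 m and height (world z) of brush below 0.016 m and angle between brush's own z axis and vertical below 0.15 rad); the robot touches nothing.
It fails at once if a pan is lifted out before the pump is off (value of joint pump_turn below 1 rad and height (world z) of any of pan1, pan2, pan3, pan4 above 0.05 m).
It fails at once if the knob is forced round without being pushed in (value of joint pump_turn between 0.35 and 0.9 rad and value of joint pump_push below 0.0035 m).
It fails at once if a pan is dropped from a height ((linear speed of pan1 above 1.2 m/s and contact force between the fingers and pan1 below 0.05 N) or (linear speed of pan2 above 1.2 m/s and contact force between the fingers and pan2 below 0.05 N) or (linear speed of pan3 above 1.2 m/s and contact force between the fingers and pan3 below 0.05 N) or (linear speed of pan4 above 1.2 m/s and contact force between the fingers and pan4 below 0.05 N)).
It fails at once if the tin, the filter or a bystander is displaced by more than 30 mm or toppled (distance of any of tin, filter, aerosol, jug, wrench, bin from where it was at the start of the episode above 0.03 m or angle between any of tin, filter, aerosol, jug, bin's own z axis and vertical above 0.5 rad).
Of pan1, pan2, pan3, pan4 only 3 to 4 are there at a start; the rules pass over those that are not, and their reading is None.
At some moment in a run one of pan1, pan2, pan3, pan4 may be knocked a few centimetres aside while the robot is not near it.
It also fails if it takes over 210 s, if anything falls off the work surface, if the arm or the gripper's body presses on something with over 40 N, if the wrist force passes 120 N, or if a joint passes its speed limit or range.

## Robot

A 6-joint arm with a two-finger parallel gripper is mounted at the origin on the work surface. World frame = base frame: x ahead of the robot, y to its left, z up, the work surface at z = 0. Lengths are in m, angles in rad, forces in N, time in s.
With the tool pointing down it reaches from about 0.275 to 0.75 m from the base axis. Payload 10.2 kg.
Tool frame: the origin (TCP) lies at the very end of the fingers, on their centre line; the grasp point (between the pads) lies 19 mm behind it; z points along the fingers, y is the direction in which the jaws open and shut (so a half turn about z gives the same grasp; the last joint's range is limited). The gripper opens to 85 mm and grips with 20 to 120 N. Pads are 22 mm wide; open, the fingers measure 114 mm over their backs; the gripper's body (76 mm by 85 mm) begins 54 mm behind the grasp point. The pads swing forward as they close: fully open they stand 13 mm farther back than shut.
Start: joints at [-1.496, 0.313, 1.498, -0, 1.331, -0.223], TCP at [0.154, -0.502, 0.231] pointing down, gripper open.
Joint ranges: [-2.94, 2.94], [-0.97, 2.17], [0.19, 2.56], [-1.23, 4.37], [0.02, 3.11], [-2.88, 2.88]. Speed limits (rad/s): [2.39, 2.39, 3.01, 3.14, 3.14, 3.14].

## Interface

Orientations are given as a 3x3 rotation matrix whose columns are the frame's x, y, z axes.
In Python, from cell import r, optics gives the robot as it stands.
- The arm moves only by the tool carry_out, never from a script. Its argument "series" is a list that holds one entry, the list of rows, each a list of 5 numbers: the shift along the tool's x, y, z in mm, then the turn about the tool's z in degrees, then the finger opening in mm, from 0 to 85.4. A call has 1 to 8 rows; each row shifts and turns the commanded pose from where the row before left it, along the tool's axes as they then stand; what a row does not reach is not made up. A row lasts 1/10 s, in which the tool goes at most 50 mm and 8.59 degrees, less where a joint would pass 70% of its speed; a pose out of reach is approached as far as the arm can. A call with a gripper value outside its range is refused whole. The fingers move at their own pace and stop on an object; "squeeze" is the grip in N (left out, the last holds). Time passes only in rows, so rows that do not move let the fingers close. It gives the time, the measured TCP pose, the force and the opening at its end, in the units of the state.
- r.get_obs(): the state, without advancing time (a new reading comes with each control period).
- optics.snapshot(name): name is "scene" or "top"; returns a dict with "frame" (480x640x3 uint8, blue, green, red), "range_z" (480x640 float32, m along the optical axis (not along the pixel's ray), 0 where there is no reading), "camera_matrix" (3x3 intrinsics, pixels), "origin" and "rotation" of the camera in the world. Camera axes: x right, y down, z forward; pixel columns grow to the right and rows downward; lengths in m; the calibration is good to about 2 mm. A picture is of the moment at which its call begins.
- r.job_done(): hands the job in, once; it reports no verdict.
The state is a dict: "time": time; "q": joint angles; "qvel": joint speeds; "effort": joint torques, N m; "tcp_pos": TCP position; "orientation": TCP orientation; "ft_force": force on the tool from outside, world axes, zero at the start; "wrist_torque": the same for the moment, N m; "gripper_width": opening from 0.0 (shut) to 1.0 (fully open).
Only numpy, scipy, OpenCV 4.12 (cv2) and the standard library are available. Lean on these libraries where they do the work, as an engineer would, in place of code of your own. Each camera call takes 0.05 s, during which the arm holds its last target. There are 200 camera calls.

## Working session

There is one attempt and no reset: what is moved stays moved. The work goes in short steps, Python scripts to look and compute and a tool call to move; the robot and the scene stay as the last step left them, time stands still between calls to the robot, and variables do not carry over. Pictures are saved under pics/ and viewed, about 12 in all and at most 16, crops included, and the job is handed in when it is done.

Besides the shell and the picture viewer there is one more tool, called after "Request:" as a command line: name --argument value ..., lists and objects as JSON in quotes. carry_out: Moves the arm, as the interface text tells. Its arguments: {"type":"object","properties":{"series":{"type":"array"},"squeeze":{"type":"number"}},"required":["series"]}

```bash
ls; mkdir -p pics
cat > h.py <<'E'
import numpy as np, cv2
from cell import r, optics
def snap(n):
    s=optics.snapshot(n); return s
def world(s):
    """per-pixel world points (480x640x3), nan where no depth"""
    K=s["camera_matrix"]; z=s["range_z"].astype(float); z[z<=0]=np.nan
    v,u=np.mgrid[0:480,0:640]
    P=np.stack([(u-K[0,2])/K[0,0]*z,(v-K[1,2])/K[1,1]*z,z],-1)
    return P@np.array(s["rotation"]).T+np.array(s["origin"])
def ray(s,u,v,h):
    """pixel onto plane z=h"""
    K=s["camera_matrix"]; d=np.array(s["rotation"])@[(u-K[0,2])/K[0,0],(v-K[1,2])/K[1,1],1]
    o=np.array(s["origin"]); return o+d*(h-o[2])/d[2]
E
python3 - <<'E'
from h import *
o=r.get_obs(); print({k:np.round(v,3).tolist() for k,v in o.items()})
for n in("scene","top"):
    s=snap(n); cv2.imwrite(f"pics/{n}0.png",s["frame"]); print(n,np.round(s["origin"],3),np.round(s["rotation"],3).tolist(),np.round(s["camera_matrix"],1).tolist())
    np.savez(f"{n}0.npz",**s)
E
```

```text
pics
{'time': 0.0, 'q': [-1.496, 0.313, 1.498, -0.0, 1.331, -0.223], 'qvel': [0.001, -0.0, -0.0, 0.0, -0.001, -0.0], 'effort': [0.0, -41.227, -25.974, -0.0, 0.004, -0.0], 'tcp_pos': [0.154, -0.502, 0.231], 'orientation': [[0.956, 0.293, -0.0], [0.293, -0.956, 0.001], [0.0, -0.001, -1.0]], 'ft_force': [0.125, -0.447, 0.757], 'wrist_torque': [0.004, 0.024, 0.01], 'gripper_width': 1.002}
scene [1.14  0.276 1.293] [[-0.393, 0.791, -0.469], [0.92, 0.339, -0.199], [0.001, -0.509, -0.861]] [[464.3, 0.0, 324.0], [0.0, 464.3, 242.7], [0.0, 0.0, 1.0]]
top [ 0.389 -0.031  1.348] [[-0.016, -0.996, 0.085], [-1.0, 0.016, 0.001], [-0.002, -0.085, -0.996]] [[497.7, 0.0, 323.4], [0.0, 497.7, 244.9], [0.0, 0.0, 1.0]]
```

View pics/top0.png

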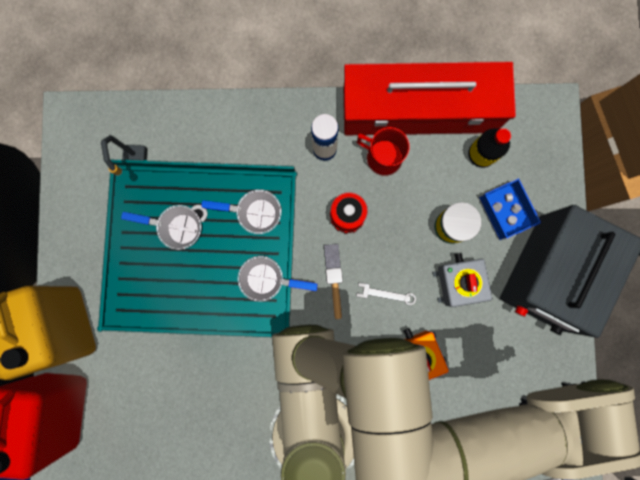

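View pics/scene0.png

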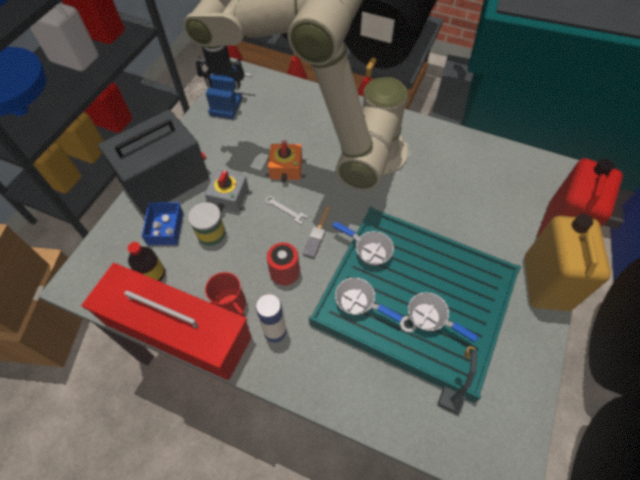

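Top view: three pans in the teal tray at (180,227), (260,212) and (260,278). The tin, with a steel lid, is at (458,222) and the filter at (349,212). There are two switch-shaped boxes: grey at (465,280) and orange at (428,355), and the grey one is meant. The brush is at (334,280). A small ring at (200,213) needs a closer look.

Run:
```python
from h import *
s=dict(np.load("top0.npz")); c=dict(np.load("scene0.npz")); f=s["frame"]; W=world(s); Wc=world(c)
a=cv2.resize(f[255:310,430:500],(400,314),interpolation=cv2.INTER_CUBIC); b=cv2.resize(f[185:260,110:215],(400,286),interpolation=cv2.INTER_CUBIC)
d=cv2.resize(c["frame"][165:215,195:265],(400,286),interpolation=cv2.INTER_CUBIC); e=cv2.resize(c["frame"][295:350,380:450],(400,314),interpolation=cv2.INTER_CUBIC)
cv2.imwrite("pics/crop1.png",np.hstack([np.vstack([a,b]),np.vstack([e,d])]))
for n,S,WW,pts in(("top",s,W,dict(tin=(460,221),filt=(349,211),sw=(447,295),p1=(180,227),p2=(260,212),p3=(262,278),ring=(200,213),can=(325,124),jug=(390,150),bin=(510,207),brush=(334,262),tap=(112,155),tray=(150,300))),):
    for k,(u,v) in pts.items(): print(k,np.round(WW[v,u],3))
# blobs
hsv=cv2.cvtColor(f,cv2.COLOR_BGR2HSV)
def blobs(m,lab,mn=25):
    n,L,st,ce=cv2.connectedComponentsWithStats(m.astype(np.uint8))
    for i in range(1,n):
        if st[i,4]>=mn:
            p=W[L==i]; print(lab,st[i],np.round(ce[i],1),"med",np.round(np.nanmedian(p,0),3), "zmax",np.round(np.nanpercentile(p[:,2],95),3))
blobs((hsv[...,0]>105)&(hsv[...,0]<125)&(hsv[...,1]>150)&(hsv[...,2]>80),"blue")
tz=np.isfinite(W[...,2])
blobs((hsv[...,1]<40)&(hsv[...,2]>150)&(W[...,2]>.005),"white")
```

```text
tin [ 0.55  -0.374  0.108]
filt [ 0.578 -0.096  0.118]
sw [ 0.364 -0.349  0.052]
p1 [0.557 0.353 0.023]
p2 [0.592 0.137 0.033]
p3 [0.417 0.134 0.021]
ring [0.596 0.304 0.007]
can [ 0.774 -0.039  0.199]
jug [ 0.764 -0.218  0.003]
bin [ 0.599 -0.541  0.004]
brush [ 0.457 -0.058  0.016]
tap [0.763 0.55  0.   ]
tray [0.363 0.436 0.008]
blue [ 485  179   55   59 1339] [509.9 209.2] med [ 0.589 -0.535  0.005] zmax 0.055
blue [201 201  29  10 195] [215.2 205.6] med [0.607 0.25  0.063] zmax 0.068
blue [122 212  28  12 199] [135.2 217.6] med [0.578 0.459 0.063] zmax 0.067
blue [289 279  28  12 213] [302.7 284.6] med [0.397 0.024 0.063] zmax 0.067
white [390  83  85   5 290] [432.8  84.6] med [ 0.874 -0.304  0.18 ] zmax 0.184
white [312 114  26  26 520] [324.4 126.2] med [ 0.769 -0.037  0.199] zmax 0.203
white [255 190   9   3  25] [258.7 190.9] med [0.646 0.138 0.048] zmax 0.053
white [230 194  18  20  96] [238.1 205. ] med [0.604 0.193 0.049] zmax 0.057
white [507 194   5   7  29] [509.1 197. ] med [ 0.624 -0.533  0.021] zmax 0.028
white [246 199  30  30 658] [260.1 213.3] med [0.591 0.139 0
[... 499 characters left out ...]
[509 217   7   7  37] [512.2 219.5] med [ 0.564 -0.54   0.018] zmax 0.023
white [239 257  18  19  50] [246.2 264.2] med [0.456 0.174 0.048] zmax 0.053
white [446 261  46  45 819] [468.3 283.6] med [ 0.389 -0.401  0.07 ] zmax 0.074
white [246 263  31  31 687] [261.3 278.1] med [0.417 0.136 0.01 ] zmax 0.026
white [326 268  17  16 227] [334.  275.2] med [ 0.422 -0.057  0.019] zmax 0.025
white [280 279   8   6  35] [283.5 282. ] med [0.405 0.076 0.05 ] zmax 0.057
white [356 283  60  22 327] [384.7 293.6] med [ 0.369 -0.191  0.008] zmax 0.012
white [537 309  42  22  96] [557.2 319.8] med [ 0.304 -0.579  0.164] zmax 0.168
white [299 384  18   9  98] [306.8 387.4] med [0.178 0.009 0.267] zmax 0.27
```

View pics/crop1.png

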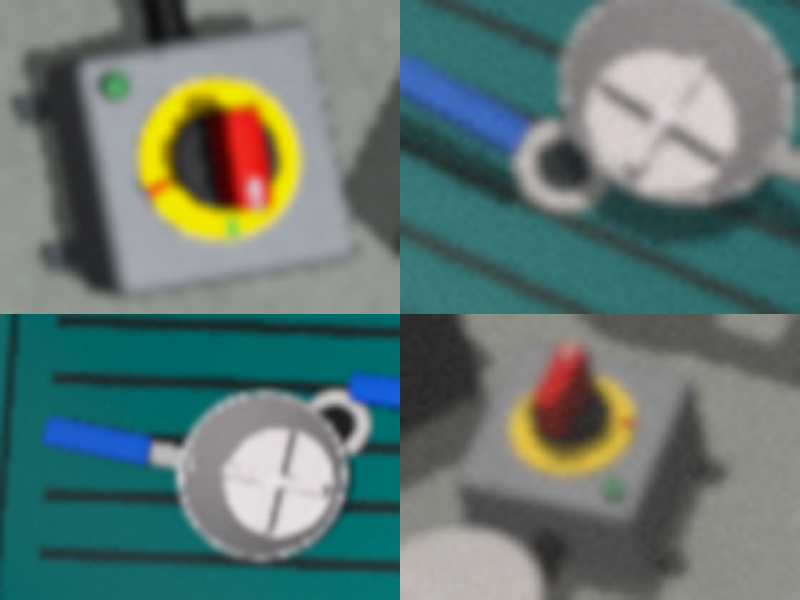

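The ring at (200,213) lies flat on the tray floor: it is a drain ring, not a pan, so there are three pans. The grey box has a red bar on a yellow ring with the white end by the green mark, so it is the pump switch and it is on. Now exact measurements.

```bash
cat >> h.py <<'E'
def cen(W,c,R,zlo,zhi):
    m=(np.hypot(W[...,0]-c[0],W[...,1]-c[1])<R)&(W[...,2]>zlo)&(W[...,2]<zhi)
    p=W[m]; (x,y),rad=cv2.minEnclosingCircle(p[:,:2].astype(np.float32)); return np.round([x,y,rad],4),np.round(p[:,:2].mean(0),4),len(p)
def plan(x,y,z,yaw,n,g):
    """rows from the measured pose to TCP (m), yaw of tool x (deg)"""
    o=r.get_obs(); R=o["orientation"]; p=np.array(o["tcp_pos"]); y0=np.degrees(np.arctan2(R[1,0],R[0,0]))
    d=(y0-yaw+180)%360-180; st=(np.array([x,y,z])-p)*1000/n
    print("now",np.round(p,4),"yaw",round(y0,1),"turn",round(d,1)); yy=y0
    for i in range(n):
        a=np.radians(yy); ca,sa=np.cos(a),np.sin(a)
        print([round(ca*st[0]+sa*st[1],1),round(sa*st[0]-ca*st[1],1),round(-st[2],1),round(d/n,1),g],end=","); yy-=d/n
    print()
E
python3 - <<'E'
from h import *
for n in("top","scene"):
    s=dict(np.load(n+"0.npz")); W=world(s); f=s["frame"]; hsv=cv2.cvtColor(f,cv2.COLOR_BGR2HSV); print(n)
    print("tin",cen(W,(.55,-.378),.06,.1,.12)); print("filt",cen(W,(.58,-.096),.06,.1,.13))
    red=((hsv[...,0]<8)|(hsv[...,0]>172))&(hsv[...,1]>150)
    m=red&(np.hypot(W[...,0]-.39,W[...,1]+.4)<.05)&(W[...,2]>.112)
    p=W[m]; print("knobtop",len(p),p.mean(0).round(4),p.min(0).round(3),p.max(0).round(3))
    vx=cv2.fitLine(p[:,:2].astype(np.float32),cv2.DIST_L2,0,.01,.01).ravel(); print("dir",np.degrees(np.arctan2(vx[1],vx[0])))
    m=(W[...,2]>.06)&(W[...,2]<.078)&(np.hypot(W[...,0]-.39,W[...,1]+.4)<.08)
    print("box",cv2.minAreaRect(W[m][:,:2].astype(np.float32)*1000))
    blue=(hsv[...,0]>105)&(hsv[...,0]<125)&(hsv[...,1]>150)
    for k,h,c in(("pan1",(.578,.459),(.555,.35)),("pan2",(.607,.25),(.591,.139)),("pan3",(.397,.024),(.417,.136))):
        q=W[blue&(np.hypot(W[...,0]-h[0],W[...,1]-h[1])<.06)&(W[...,2]>.055)]
        vx=cv2.fitLine(q[:,:2].astype(np.float32),cv2.DIST_L2,0,.01,.01).ravel()
        print(k,"handle",q.mean(0).round(4),"dir",np.degrees(np.arctan2(vx[1],vx[0])).round(1),"rim",cen(W,c,.066,.044,.056)[0])
    br=(W[...,2]>.008)&(W[...,2]<.035)&(np.abs(W[...,1]+.06)<.06)&(np.abs(W[...,0]-.42)<.13)
    print("brush",cv2.minAreaRect(W[br][:,:2].astype(np.float32)*1000),br.sum())
    t=(hsv[...,0]>82)&(hsv[...,0]<97)&(hsv[...,1]>120)&(W[...,2]<.03)&(W[...,2]>-.01)&(W[...,0]<.8)&(W[...,0]>0.2)
    print("tray",np.percentile(W[t],[.5,99.5],axis=0).round(3)[:,:2])
E
```

```text
top
tin (array([ 0.5494, -0.3784,  0.0492]), array([ 0.5498, -0.3769]), 1177)
filt (array([ 0.5833, -0.096 ,  0.0471]), array([ 0.5818, -0.0953]), 1067)
knobtop 92 [ 0.3975 -0.3961  0.118 ] [ 0.377 -0.406  0.112] [ 0.414 -0.387  0.123]
dir 2.4856787
box ((397.119873046875, -397.3650207519531), (109.69229888916016, 110.40202331542969), 8.66352653503418)
pan1 handle [0.5782 0.4584 0.063 ] dir 77.2 rim [0.5573 0.3534 0.0623]
pan2 handle [0.6067 0.25   0.0631] dir 81.9 rim [0.5934 0.143  0.0615]
pan3 handle [0.3975 0.0246 0.0632] dir 79.6 rim [0.4171 0.132  0.0619]
brush ((426.82489013671875, -63.574310302734375), (238.7941436767578, 109.10591888427734), 0.19601300358772278) 881
tray [[0.273 0.052]
 [0.722 0.559]]
scene
tin (array([ 0.5484, -0.3741,  0.0501]), array([ 0.5514, -0.3731]), 696)
filt (array([ 0.5821, -0.0929,  0.048 ]), array([ 0.5861, -0.0904]), 733)
knobtop 43 [ 0.403  -0.3919  0.1185] [ 0.384 -0.4    0.112] [ 0.419 -0.385  0.124]
dir 0.046323724
box ((396.8582763671875, -394.2452087402344), (112.74288177490234, 112.8428955078125), 9.460234642028809)
pan1 handle [0.5802 0.4623 0.0634] dir 79.1 rim [0.5534 0.3555 0.061 ]
pan2 handle [0.6089 0.2523 0.0635] dir 83.2 rim [0.5894 0.1443 0.0607]
pan3 handle [0.3989 0.0241 0.0638] dir 79.6 rim [0.416  0.1331 0.0629]
brush ((415.02490234375, -59.78782653808594), (208.7666015625, 78.09693145751953), 19.164094924926758) 524
tray [[0.276 0.06 ]
 [0.703 0.559]]
```

```bash
python3 -c "
from h import *
plan(.397,-.396,.15,9,8,85)"
```

```text
now [ 0.154  -0.5017  0.2308] yaw 17.1 turn 8.1
[np.float64(32.9), np.float64(-3.7), np.float64(10.1), np.float64(1.0), 85],[np.float64(32.8), np.float64(-4.3), np.float64(10.1), np.float64(1.0), 85],[np.float64(32.8), np.float64(-4.9), np.float64(10.1), np.float64(1.0), 85],[np.float64(32.7), np.float64(-5.4), np.float64(10.1), np.float64(1.0), 85],[np.float64(32.6), np.float64(-6.0), np.float64(10.1), np.float64(1.0), 85],[np.float64(32.5), np.float64(-6.6), np.float64(10.1), np.float64(1.0), 85],[np.float64(32.3), np.float64(-7.2), np.float64(10.1), np.float64(1.0), 85],[np.float64(32.2), np.float64(-7.7), np.float64(10.1), np.float64(1.0), 85],
```

Request:
carry_out --series '[[[33,-4,10,1,85],[33,-4,10,1,85],[33,-5,10,1,85],[33,-5,10,1,85],[33,-6,10,1,85],[32,-7,10,1,85],[32,-7,10,1,85],[32,-8,10,1,85]]]' --squeeze 40

```text
time: 0.9
tcp_pos: [0.3983, -0.395, 0.1506]
orientation: [[0.988, 0.157, -0.0], [0.157, -0.988, 0.001], [-0.0, -0.001, -1.0]]
ft_force: [0.1, -0.4, 0.4]
gripper_width: 0.996
```

Request:
carry_out --series '[[[0,0,0,0,45],[0,0,0,0,45]]]'

```text
time: 1.1
tcp_pos: [0.3973, -0.3955, 0.1508]
orientation: [[0.987, 0.159, -0.001], [0.159, -0.987, 0.001], [-0.001, -0.001, -1.0]]
ft_force: [0.4, -0.4, 0.9]
gripper_width: 0.685
```

Run:
```python
from h import *
s=snap("scene"); t=snap("top"); 
a=cv2.resize(s["frame"][120:230,160:300],(640,503),interpolation=cv2.INTER_CUBIC)
cv2.imwrite("pics/k1.png",a); plan(.397,-.396,.09,9,4,45)
print(np.round(r.get_obs()["ft_force"],2),r.get_obs()["time"])
```

```text
now [ 0.3966 -0.3963  0.1515] yaw 9.0 turn 0.0
[np.float64(0.1), np.float64(-0.1), np.float64(15.4), np.float64(0.0), 45],[np.float64(0.1), np.float64(-0.1), np.float64(15.4), np.float64(0.0), 45],[np.float64(0.1), np.float64(-0.1), np.float64(15.4), np.float64(0.0), 45],[np.float64(0.1), np.float64(-0.1), np.float64(15.4), np.float64(0.0), 45],
[ 0.66  0.67 -0.28] 1.2
```

View pics/k1.png

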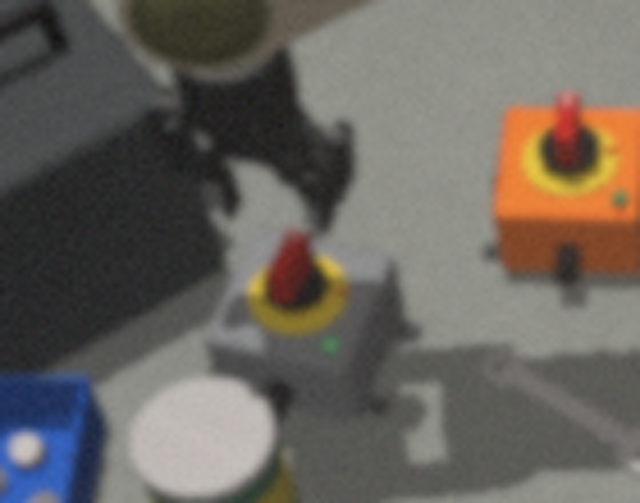

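The open gripper stands over the grey box, with its fingers on both sides of the red bar at (293,262) in the crop. I'm going down and closing.

Request:
carry_out --series '[[[0,0,20,0,45],[0,0,20,0,45],[0,0,15,0,45],[0,0,6,0,45],[0,0,0,0,10],[0,0,0,0,10],[0,0,0,0,10],[0,0,0,0,10]]]' --squeeze 50

```text
time: 2.0
tcp_pos: [0.3975, -0.3968, 0.0914]
orientation: [[0.988, 0.157, 0.001], [0.157, -0.988, -0.003], [0.001, 0.003, -1.0]]
ft_force: [0.9, -3.7, 2.9]
gripper_width: 0.174
```

Request:
carry_out --series '[[[0,0,2,0,10],[0,0,2,0,10],[0,0,2,0,10],[0,0,1,0,10],[0,0,0,0,10]]]' --squeeze 50

```text
time: 2.5
tcp_pos: [0.3975, -0.3969, 0.0853]
orientation: [[0.987, 0.158, 0.001], [0.158, -0.987, -0.003], [0.001, 0.003, -1.0]]
ft_force: [-2.2, -1.6, 14.7]
gripper_width: 0.179
```

Request:
carry_out --series '[[[0,0,0,5,10],[0,0,0,5,10],[0,0,0,5,10],[0,0,0,0,10]]]'

```text
time: 2.9
tcp_pos: [0.3976, -0.3972, 0.0853]
orientation: [[0.994, -0.106, 0.002], [-0.106, -0.994, -0.004], [0.002, 0.004, -1.0]]
ft_force: [-2.5, -3.7, 12.2]
gripper_width: 0.174
```

Request:
carry_out --series '[[[0,0,0,7,10],[0,0,0,7,10],[0,0,0,7,10],[0,0,0,7,10],[0,0,0,7,10],[0,0,0,7,10],[0,0,0,7,10],[0,0,0,7,10]]]'

```text
time: 3.7
tcp_pos: [0.397, -0.3982, 0.0853]
orientation: [[0.466, -0.885, 0.001], [-0.885, -0.466, -0.006], [0.006, 0.002, -1.0]]
ft_force: [-5.1, -7.9, 11.6]
gripper_width: 0.176
```

```bash
python3 -c "
from h import *
o=r.get_obs();print(np.round(o['wrist_torque'],3),np.round(o['ft_force'],2),np.round(o['tcp_pos'],4),np.degrees(np.arctan2(o['orientation'][1,0],o['orientation'][0,0])))"
```

```text
[-1.306  1.01   0.067] [-5.12 -7.85 11.55] [ 0.397  -0.3982  0.0853] -62.205560776916506
```

Request:
carry_out --series '[[[0,0,0,2,10],[0,0,0,1.5,10],[0,0,0,0,10],[0,0,-3,0,10],[0,0,-3,0,10],[0,0,0,0,10],[0,0,0,0,40],[0,0,0,0,40]]]'

```text
time: 4.5
tcp_pos: [0.397, -0.3952, 0.089]
orientation: [[0.416, -0.91, -0.0], [-0.91, -0.416, 0.001], [-0.002, -0.0, -1.0]]
ft_force: [-0.1, 0.7, 0.5]
gripper_width: 0.47
```

Request:
carry_out --series '[[[0,0,0,0,45],[0,0,-30,0,45],[0,0,-40,0,45],[0,0,-40,0,45],[-30,0,-40,0,45],[-50,0,0,0,45],[-40,0,0,0,45]]]'

```text
time: 5.2
tcp_pos: [0.3466, -0.2847, 0.2397]
orientation: [[0.416, -0.909, 0.001], [-0.909, -0.416, -0.0], [0.0, -0.0, -1.0]]
ft_force: [-0.3, -0.2, 0.3]
gripper_width: 0.531
```

Run:
```python
from h import *
s=snap("scene"); t=snap("top"); np.savez("top1.npz",**t)
cv2.imwrite("pics/k2.png",np.hstack([cv2.resize(t["frame"][255:310,430:500],(400,314),interpolation=cv2.INTER_CUBIC),cv2.resize(s["frame"][165:220,195:265],(400,314),interpolation=cv2.INTER_CUBIC)]))
W=world(t); hsv=cv2.cvtColor(t["frame"],cv2.COLOR_BGR2HSV)
red=((hsv[...,0]<8)|(hsv[...,0]>172))&(hsv[...,1]>150)&(np.hypot(W[...,0]-.397,W[...,1]+.396)<.04)&(W[...,2]>.105)
p=W[red];print(len(p),np.percentile(p[:,2],[10,50,90]),cv2.minAreaRect(p[:,:2].astype(np.float32)*1000))
plan(.5,-.1,.25,90,8,60)
```

```text
7 [0.11579547 0.11682865 0.11977561] ((404.9756774902344, -415.3038635253906), (8.356851577758789, 2.8730380535125732), 34.18001937866211)
now [ 0.346  -0.2828  0.2394] yaw -65.3 turn -155.3
[np.float64(-12.7), np.float64(-27.0), np.float64(-1.3), np.float64(-19.4), 60],[np.float64(-3.0), np.float64(-29.7), np.float64(-1.3), np.float64(-19.4), 60],[np.float64(7.0), np.float64(-29.0), np.float64(-1.3), np.float64(-19.4), 60],[np.float64(16.3), np.float64(-25.1), np.float64(-1.3), np.float64(-19.4), 60],[np.float64(23.7), np.float64(-18.2), np.float64(-1.3), np.float64(-19.4), 60],[np.float64(28.4), np.float64(-9.3), np.float64(-1.3), np.float64(-19.4), 60],[np.float64(29.9), np.float64(0.7), np.float64(-1.3), np.float64(-19.4), 60],[np.float64(28.0), np.float64(10.6), np.float64(-1.3), np.float64(-19.4), 60],
```

View pics/k2.png

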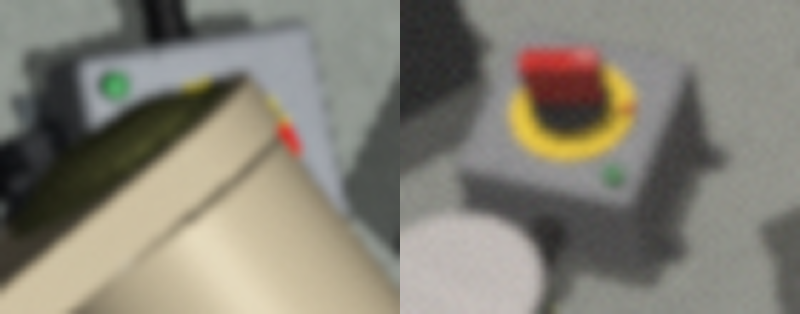

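The bar now points at the red mark, with its top at about 0.117 m, so the knob is off and sprung out. Next is pan3, the one at (260,278).

```bash
sed -i 's/print(\[round(ca/print(*[[float(round(ca/; ' h.py
python3 - <<'E'
s=open('h.py').read()
i=s.index("        print(*[["); j=s.index("; yy-=d/n")
s=s[:i]+"        print([int(round(v)) for v in (ca*st[0]+sa*st[1],sa*st[0]-ca*st[1],-st[2])]+[round(float(d/n),1),g],end=',')"+s[j:]
open('h.py','w').write(s)
E
python3 -c "
from h import *
plan(.399,.035,.15,79.7,18,55)"
```

```text
now [ 0.346  -0.2828  0.2394] yaw -65.3 turn -145.0
[-15, -10, 5, -8.1, 55],[-13, -12, 5, -8.1, 55],[-11, -14, 5, -8.1, 55],[-9, -15, 5, -8.1, 55],[-7, -16, 5, -8.1, 55],[-5, -17, 5, -8.1, 55],[-2, -18, 5, -8.1, 55],[0, -18, 5, -8.1, 55],[3, -18, 5, -8.1, 55],[5, -17, 5, -8.1, 55],[7, -16, 5, -8.1, 55],[10, -15, 5, -8.1, 55],[12, -14, 5, -8.1, 55],[13, -12, 5, -8.1, 55],[15, -10, 5, -8.1, 55],[16, -8, 5, -8.1, 55],[17, -5, 5, -8.1, 55],[18, -3, 5, -8.1, 55],
```

Request:
carry_out --series '[[[-15,-10,5,-8,55],[-13,-12,5,-8,55],[-11,-14,5,-8,55],[-9,-15,5,-8,55],[-7,-16,5,-8,55],[-5,-17,5,-8,55],[-2,-18,5,-8,55],[0,-18,5,-8,55]]]'

```text
time: 6.1
tcp_pos: [0.3724, -0.1459, 0.1989]
orientation: [[1.0, -0.019, -0.0], [-0.019, -1.0, 0.001], [-0.0, -0.001, -1.0]]
ft_force: [-0.1, -0.0, -0.5]
gripper_width: 0.644
```

Request:
carry_out --series '[[[3,-18,5,-8,55],[5,-17,5,-8,55],[7,-16,5,-8,55],[10,-15,5,-8,55],[12,-14,5,-8,55],[13,-12,5,-8,55],[15,-10,5,-8,55],[16,-8,5,-8,55]]]'

```text
time: 6.9
tcp_pos: [0.3968, -0.0044, 0.1589]
orientation: [[0.456, 0.89, -0.0], [0.89, -0.456, 0.0], [0.0, -0.001, -1.0]]
ft_force: [0.8, -0.5, -0.2]
gripper_width: 0.645
```

```bash
cat >> h.py <<'E'
def pans(zlo=.055,zhi=.13):
    """blue sleeves from both views: mean, direction, guess of axis"""
    for n in("top","scene"):
        s=snap(n); W=world(s); h=cv2.cvtColor(s["frame"],cv2.COLOR_BGR2HSV)
        m=(h[...,0]>105)&(h[...,0]<125)&(h[...,1]>140)&(h[...,2]>60)&(W[...,2]>zlo)&(W[...,2]<zhi)&(W[...,0]<.7)&(W[...,1]>-.42)
        k,L,st,c=cv2.connectedComponentsWithStats(m.astype(np.uint8))
        for i in range(1,k):
            if st[i,4]>30:
                p=W[L==i]; v=cv2.fitLine(p[:,:2].astype(np.float32),cv2.DIST_L2,0,.01,.01).ravel()
                print(n,"sleeve",st[i,4],np.round(c[i]),np.median(p,0).round(3),"dir",np.degrees(np.arctan2(v[1],v[0])).round(1))
    return
E
python3 - <<'E'
from h import *
pans(); plan(.399,.035,.15,79.7,1,55)
t=snap("top"); W=world(t); hsv=cv2.cvtColor(t["frame"],cv2.COLOR_BGR2HSV)
red=((hsv[...,0]<8)|(hsv[...,0]>172))&(hsv[...,1]>130)&(np.hypot(W[...,0]-.397,W[...,1]+.396)<.04)&(W[...,2]>.105)
p=W[red];print("knob",len(p),np.percentile(p[:,2],[10,50,90]),cv2.minAreaRect(p[:,:2].astype(np.float32)*1000))
E
```

```text
top sleeve 184 [215. 205.] [0.607 0.251 0.063] dir 81.6
top sleeve 195 [135. 218.] [0.578 0.458 0.063] dir 77.2
scene sleeve 57 [345. 229.] [0.401 0.034 0.064] dir 84.2
scene sleeve 155 [390. 313.] [0.609 0.253 0.063] dir 82.8
scene sleeve 182 [465. 332.] [0.58  0.463 0.064] dir 79.2
now [ 0.3964 -0.0039  0.1587] yaw 62.8 turn -16.9
[36, -15, 9, -16.9, 55],
knob 102 [0.11370646 0.11830442 0.12111694] ((396.86859130859375, -396.09661865234375), (15.94775104522705, 44.039512634277344), 25.06144905090332)
```

Request:
carry_out --series '[[[0,0,0,-8.5,50],[0,0,0,-8.4,50],[20,-2,20,0,50],[19,-2,20,0,50],[0,0,30,0,50],[0,0,30,0,50],[0,0,12,0,50],[0,0,10,0,50]]]' --squeeze 100

```text
time: 7.85
tcp_pos: [0.3998, 0.0332, 0.0366]
orientation: [[0.186, 0.982, -0.001], [0.982, -0.186, 0.0], [-0.0, -0.001, -1.0]]
ft_force: [0.7, -0.3, 0.2]
gripper_width: 0.585
```

Request:
carry_out --series '[[[0,0,0,0,5],[0,0,0,0,5],[0,0,0,0,5],[0,0,0,0,5],[0,0,0,0,5],[0,0,-10,0,5]]]' --squeeze 100

```text
time: 8.45
tcp_pos: [0.399, 0.034, 0.0471]
orientation: [[0.183, 0.983, -0.002], [0.983, -0.183, 0.0], [-0.0, -0.002, -1.0]]
ft_force: [0.8, -0.3, -2.3]
gripper_width: 0.211
```

Request:
carry_out --series '[[[0,0,-30,0,5],[0,0,-40,0,5],[0,0,-40,0,5],[0,0,-33,0,5],[0,0,0,0,5]]]'

```text
time: 8.95
tcp_pos: [0.4011, 0.0338, 0.1943]
orientation: [[0.182, 0.983, 0.007], [0.983, -0.182, -0.002], [-0.0, 0.007, -1.0]]
ft_force: [0.4, -0.1, -1.9]
gripper_width: 0.217
```

Run:
```python
from h import *
s=snap("scene"); W=world(s); cv2.imwrite("pics/l1.png",s["frame"][100:400,200:600])
plan(.4865,-.298,.19,38.1,12,5)
```

```text
now [0.4    0.0339 0.1919] yaw 79.5 turn 41.4
[-26, 12, 0, 3.4, 5],[-25, 14, 0, 3.4, 5],[-24, 15, 0, 3.4, 5],[-23, 17, 0, 3.4, 5],[-22, 18, 0, 3.4, 5],[-21, 19, 0, 3.4, 5],[-20, 20, 0, 3.4, 5],[-19, 22, 0, 3.4, 5],[-17, 23, 0, 3.4, 5],[-16, 24, 0, 3.4, 5],[-14, 25, 0, 3.4, 5],[-13, 25, 0, 3.4, 5],
```

View pics/l1.png

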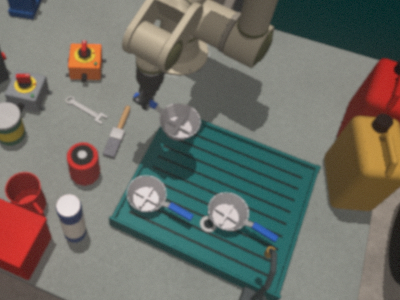

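The pan is held level at (183,122) in the crop, and the other two are still in place. Carrying it to the stack place.

Request:
carry_out --series '[[[-26,12,0,3.4,5],[-25,14,0,3.4,5],[-24,15,0,3.4,5],[-23,17,0,3.4,5],[-22,18,0,3.5,5],[-21,19,0,3.5,5]]]'

```text
time: 9.6
tcp_pos: [0.4431, -0.132, 0.1887]
orientation: [[0.519, 0.855, -0.003], [0.855, -0.519, 0.002], [-0.0, -0.004, -1.0]]
ft_force: [0.6, 0.5, -1.2]
gripper_width: 0.215
```

Request:
carry_out --series '[[[-20,20,0,3.5,5],[-19,22,0,3.5,5],[-17,23,0,3.5,5],[-16,24,0,3.5,5],[-14,25,0,3.4,5],[-13,25,0,3.4,5],[0,0,0,0,5]]]'

```text
time: 10.3
tcp_pos: [0.4867, -0.2994, 0.1879]
orientation: [[0.79, 0.613, -0.003], [0.613, -0.79, 0.002], [-0.001, -0.003, -1.0]]
ft_force: [-0.7, 0.4, -2.0]
gripper_width: 0.212
```

Run:
```python
from h import *
plan(.4865,-.298,.035,38.1,5,5)
s=snap("scene"); W=world(s); 
z=W[...,2]; m=(np.hypot(W[...,0]-.566,W[...,1]+.236)<.08)&(z>.12)&(z<.26)
p=W[m]; print(m.sum(), np.percentile(p[:,2],[1,10,50,90,99]).round(3), p.mean(0).round(3)); 
rim=p[p[:,2]>np.percentile(p[:,2],60)]
c=p-p.mean(0); print("rim circle",cv2.minEnclosingCircle(p[:,:2].astype(np.float32)))
A=np.c_[rim[:,:2],np.ones(len(rim))]; print("rim plane slope",np.linalg.lstsq(A,rim[:,2],rcond=None)[0].round(3))
```

```text
now [ 0.4867 -0.2994  0.1879] yaw 37.8 turn -0.3
[0, 0, 31, -0.1, 5],[0, 0, 31, -0.1, 5],[0, 0, 31, -0.1, 5],[0, 0, 31, -0.1, 5],[0, 0, 31, -0.1, 5],
1212 [0.154 0.158 0.174 0.199 0.212] [ 0.556 -0.242  0.177]
rim circle ((0.5592660903930664, -0.24084173142910004), 0.070998914539814)
rim plane slope [-0.04  -0.024  0.21 ]
```

Request:
carry_out --series '[[[1,-13,10,3.3,5],[0,0,30,3.4,5],[0,0,30,0,5],[0,0,30,0,5],[0,0,25,0,5],[0,0,10,0,5],[0,0,5,0,5],[0,0,5,0,5]]]'

```text
time: 11.15
tcp_pos: [0.4804, -0.2864, 0.0458]
orientation: [[0.854, 0.521, 0.001], [0.521, -0.854, -0.001], [0.0, 0.001, -1.0]]
ft_force: [1.3, -0.2, -1.8]
gripper_width: 0.215
```

Request:
carry_out --series '[[[0,0,3,0,5],[0,0,2,0,5],[0,0,2,0,5],[0,0,0,0,5]]]'

```text
time: 11.55
tcp_pos: [0.4801, -0.2865, 0.0384]
orientation: [[0.854, 0.52, 0.0], [0.52, -0.854, -0.0], [0.0, 0.0, -1.0]]
ft_force: [-0.1, -0.1, -1.3]
gripper_width: 0.214
```

```bash
python3 -c "
from h import *
o=r.get_obs();print(np.round(o['wrist_torque'],3),np.round(o['ft_force'],2))
plan(.4795,-.2882,.033,31.1,1,5)"
```

```text
[-0.089  0.211 -0.005] [-0.14 -0.07 -1.26]
now [ 0.4801 -0.2865  0.0384] yaw 31.4 turn 0.3
[-1, 1, 5, 0.3, 5],
```

Request:
carry_out --series '[[[0,0,2,0,5],[0,0,2,0,5],[0,0,1,0,5],[0,0,1,0,5],[0,0,1,0,5],[0,0,0,0,5]]]'

```text
time: 12.15
tcp_pos: [0.4801, -0.2867, 0.0318]
orientation: [[0.854, 0.52, 0.0], [0.52, -0.854, -0.001], [0.0, 0.001, -1.0]]
ft_force: [-3.0, -0.4, 4.3]
gripper_width: 0.214
```

Touching down (+4 N). Releasing and backing up.

Request:
carry_out --series '[[[0,0,0,0,35],[0,0,0,0,45],[0,0,0,0,45],[0,0,-15,0,45],[0,0,-40,0,45],[0,0,-45,0,45],[0,0,-45,0,45]]]'

```text
time: 12.85
tcp_pos: [0.4799, -0.2861, 0.1778]
orientation: [[0.854, 0.52, -0.0], [0.52, -0.854, 0.0], [-0.0, -0.001, -1.0]]
ft_force: [0.9, -0.4, -0.5]
gripper_width: 0.531
```

```bash
python3 -c "
from h import *
pans(.04)
for n in('top','scene'):
  W=world(snap(n)); print(cen(W,(.566,-.236),.066,.036,.05))
plan(.575,.448,.18,78,17,50)
plan(.605,.238,.18,82,14,50)"
```

```text
top sleeve 186 [225. 203.] [0.612 0.225 0.063] dir 80.8
top sleeve 196 [135. 218.] [0.578 0.458 0.063] dir 77.2
scene sleeve 60 [242. 213.] [ 0.466 -0.297  0.058] dir 35.0
scene sleeve 169 [381. 311.] [0.614 0.228 0.064] dir 79.6
scene sleeve 179 [465. 332.] [0.58  0.462 0.064] dir 78.9
(array([ 0.5632, -0.2331,  0.0639]), array([ 0.5684, -0.2386]), 321)
(array([ 0.5615, -0.2308,  0.064 ]), array([ 0.5508, -0.242 ]), 218)
now [ 0.4802 -0.2864  0.1766] yaw 31.4 turn -46.6
[27, -34, 0, -2.7, 50],[29, -33, 0, -2.7, 50],[30, -31, 0, -2.7, 50],[32, -30, 0, -2.7, 50],[33, -28, 0, -2.7, 50],[35, -27, 0, -2.7, 50],[36, -25, 0, -2.7, 50],[37, -23, 0, -2.7, 50],[38, -21, 0, -2.7, 50],[39, -19, 0, -2.7, 50],[40, -18, 0, -2.7, 50],[41, -16, 0, -2.7, 50],[41, -14, 0, -2.7, 50],[42, -12, 0, -2.7, 50],[42, -10, 0, -2.7, 50],[43, -8, 0, -2.7, 50],[43, -6, 0, -2.7, 50],
now [ 0.4802 -0.2864  0.1766] yaw 31.4 turn -50.6
[27, -27, 0, -3.6, 50],[29, -26, 0, -3.6, 50],[30, -24, 0, -3.6, 50],[32, -22, 0, -3.6, 50],[33, -20, 0, -3.6, 50],[34, -18, 0, -3.6, 50],[35, -15, 0, -3.6, 50],[36, -13, 0, -3.6, 50],[37, -11, 0, -3.6, 50],[38, -8, 0, -3.6, 50],[38, -6, 0, -3.6, 50],[38, -4, 0, -3.6, 50],[38, -1, 0, -3.6, 50],[38, 1, 0, -3.6, 50],
```

pan2 was knocked about 25 mm: its sleeve is now at (225,203), world (0.613, 0.227). Going there with the corrected pose.

Request:
carry_out --series '[[[27,-26,0,-3.5,50],[29,-24,0,-3.5,50],[30,-22,0,-3.5,50],[31,-20,0,-3.5,50],[32,-18,0,-3.5,50],[33,-17,0,-3.5,50],[34,-15,0,-3.5,50]]]'

```text
time: 13.75
tcp_pos: [0.5462, -0.0332, 0.1744]
orientation: [[0.559, 0.829, -0.003], [0.829, -0.559, 0.001], [-0.001, -0.003, -1.0]]
ft_force: [0.3, 0.4, -0.4]
gripper_width: 0.589
```

Request:
carry_out --series '[[[35,-13,0,-3.5,50],[36,-10,0,-3.5,50],[36,-8,0,-3.5,50],[36,-6,0,-3.5,50],[36,-4,0,-3.5,50],[36,-2,0,-3.5,50],[36,1,0,-3.5,50]]]'

```text
time: 14.45
tcp_pos: [0.6093, 0.2151, 0.1741]
orientation: [[0.165, 0.986, -0.003], [0.986, -0.165, -0.0], [-0.001, -0.003, -1.0]]
ft_force: [-0.6, -0.8, -0.4]
gripper_width: 0.587
```

```bash
python3 -c "
from h import *
pans(.04)
plan(.611,.2135,.0366,80.3,5,50)
s=snap('top'); W=world(s); print(cen(W,(.594,.115),.066,.044,.056))"
```

```text
top sleeve 52 [235. 205.] [0.609 0.198 0.064] dir 36.9
top sleeve 197 [135. 218.] [0.578 0.459 0.063] dir 77.4
top sleeve 205 [424. 253.] [ 0.474 -0.291  0.057] dir 33.1
scene sleeve 80 [243. 215.] [ 0.475 -0.29   0.059] dir 35.8
scene sleeve 161 [381. 311.] [0.615 0.228 0.063] dir 81.4
scene sleeve 178 [465. 332.] [0.581 0.463 0.063] dir 78.6
now [0.6091 0.2173 0.1736] yaw 80.7 turn 0.4
[-1, 0, 27, 0.1, 50],[-1, 0, 27, 0.1, 50],[-1, 0, 27, 0.1, 50],[-1, 0, 27, 0.1, 50],[-1, 0, 27, 0.1, 50],
(array([0.5965, 0.1178, 0.0623]), array([0.6002, 0.1213]), 258)
```

Request:
carry_out --series '[[[-3,2,30,0,50],[0,0,30,0,50],[0,0,30,0,50],[0,0,25,0,50],[0,0,12,0,50],[0,0,10,0,50],[0,0,0,0,5],[0,0,0,0,5]]]'

```text
time: 15.4
tcp_pos: [0.6117, 0.2102, 0.0402]
orientation: [[0.168, 0.986, 0.001], [0.986, -0.168, 0.0], [0.0, 0.001, -1.0]]
ft_force: [1.4, -0.2, -0.3]
gripper_width: 0.252
```

Request:
carry_out --series '[[[0,0,0,0,5],[0,0,0,0,5],[0,0,0,0,5],[0,0,-10,0,5],[0,0,-20,0,5],[0,0,-40,0,5],[0,0,-40,0,5],[0,0,-45,0,5]]]'

```text
time: 16.2
tcp_pos: [0.6105, 0.2103, 0.1956]
orientation: [[0.167, 0.986, -0.002], [0.986, -0.167, 0.0], [-0.0, -0.002, -1.0]]
ft_force: [0.5, 0.4, -2.4]
gripper_width: 0.213
```

Run:
```python
from h import *
print(np.round(r.get_obs()['wrist_torque'],3))
s=snap("scene"); t=snap("top"); cv2.imwrite("pics/l2.png",s["frame"][100:400,200:600])
m=.566,-.236
a=np.radians(173.1); plan(m[0]+.101*np.cos(a),m[1]+.101*np.sin(a),.22,173.1,12,5)
```

```text
[ 0.199 -0.092  0.016]
now [0.6133 0.2108 0.2017] yaw 80.4 turn -92.7
[-38, -6, -2, -7.7, 5],[-37, -11, -2, -7.7, 5],[-35, -16, -2, -7.7, 5],[-32, -20, -2, -7.7, 5],[-29, -25, -2, -7.7, 5],[-26, -28, -2, -7.7, 5],[-22, -32, -2, -7.7, 5],[-17, -34, -2, -7.7, 5],[-12, -36, -2, -7.7, 5],[-8, -38, -2, -7.7, 5],[-2, -38, -2, -7.7, 5],[3, -38, -2, -7.7, 5],
```

View pics/l2.png

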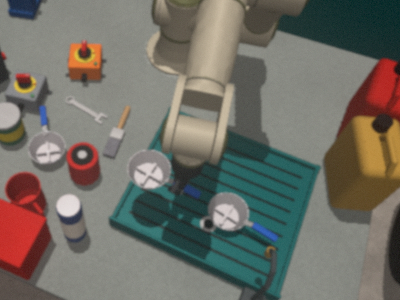

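The second pan is held level at (150,168) in the crop. The first stands at (46,150) with its handle on the robot's side. Carrying the second over.

Request:
carry_out --series '[[[-38,-6,-2,-7.7,5],[-37,-11,-2,-7.7,5],[-35,-16,-2,-7.7,5],[-32,-20,-2,-7.7,5],[-29,-25,-2,-7.7,5],[-26,-28,-2,-7.7,5]]]'

```text
time: 16.9
tcp_pos: [0.5362, -0.0085, 0.2057]
orientation: [[-0.6, 0.8, -0.002], [0.8, 0.6, 0.001], [0.001, -0.001, -1.0]]
ft_force: [1.9, 0.2, -2.4]
gripper_width: 0.213
```

Request:
carry_out --series '[[[-22,-32,-2,-7.7,5],[-17,-34,-2,-7.7,5],[-12,-36,-2,-7.7,5],[-8,-38,-2,-7.7,5],[-2,-35,-2,-7.7,5],[3,-30,-2,-7.7,5],[0,0,0,0,5]]]'

```text
time: 17.6
tcp_pos: [0.4637, -0.2164, 0.2178]
orientation: [[-0.992, 0.126, -0.002], [0.126, 0.992, 0.0], [0.002, -0.0, -1.0]]
ft_force: [0.8, 1.0, -3.0]
gripper_width: 0.215
```

```bash
cat > held.py <<'E'
from h import *
def held(z0,z1,c):
    o=r.get_obs(); print("tcp",np.round(o["tcp_pos"],4))
    for n in("top","scene"):
        s=snap(n); W=world(s); h=cv2.cvtColor(s["frame"],cv2.COLOR_BGR2HSV); print(n,"rim",cen(W,c,.066,z0,z1)[:2])
        m=(h[...,0]>105)&(h[...,0]<125)&(h[...,1]>140)&(W[...,2]>.04)&(W[...,0]<.6)&(W[...,1]>-.45)&(W[...,1]<0)
        for lo,hi in((.04,.075),(.075,.1),(.1,.3)):
            p=W[m&(W[...,2]>lo)&(W[...,2]<hi)]
            if len(p)>25:
                v=cv2.fitLine(p[:,:2].astype(np.float32),cv2.DIST_L2,0,.01,.01).ravel(); print(" sleeve",len(p),p.mean(0).round(4),np.degrees(np.arctan2(v[1],v[0])).round(1))
E
python3 - <<'E'
from held import *
plan(.4707,-.2213,.1,173.1,5,5)
z=r.get_obs()["tcp_pos"][2]; held(z+.005,z+.03,(.566,-.236))
for n in("top","scene"): print("low rim",cen(world(snap(n)),(.566,-.234),.066,.036,.05)[:2])
E
```

```text
now [ 0.4637 -0.2164  0.2178] yaw 172.8 turn -0.3
[-2, -1, 24, -0.1, 5],[-2, -1, 24, -0.1, 5],[-2, -1, 24, -0.1, 5],[-2, -1, 24, -0.1, 5],[-2, -1, 24, -0.1, 5],
tcp [ 0.4637 -0.2164  0.2178]
top rim (array([ 0.562 , -0.2295,  0.0582]), array([ 0.5872, -0.2311]))
 sleeve 55 [ 0.4319 -0.2125  0.241 ] 37.0
scene rim (array([ 0.5601, -0.2281,  0.059 ]), array([ 0.5501, -0.2383]))
low rim (array([ 0.5696, -0.1971,  0.0455]), array([ 0.5707, -0.1842]))
low rim (array([ 0.5663, -0.2271,  0.0595]), array([ 0.5562, -0.2384]))
```

Request:
carry_out --series '[[[-6,-2,10,0,5],[0,0,35,0,5],[0,0,35,0,5],[0,0,35,0,5],[0,0,15,0,5],[0,0,0,0,5]]]'

```text
time: 18.4
tcp_pos: [0.4701, -0.2151, 0.0856]
orientation: [[-0.992, 0.125, -0.004], [0.125, 0.992, 0.003], [0.005, 0.003, -1.0]]
ft_force: [0.0, 0.7, -1.6]
gripper_width: 0.212
```

Run:
```python
from held import *
plan(.470,-.219,.08,173.1,1,5)
z=r.get_obs()["tcp_pos"][2]; held(z+.008,z+.03,(.566,-.234))
```

```text
now [ 0.4701 -0.2151  0.0856] yaw 172.8 turn -0.3
[0, -4, 6, -0.3, 5],
tcp [ 0.4701 -0.2151  0.0856]
top rim (array([ 0.5687, -0.2286,  0.0572]), array([ 0.5828, -0.2285]))
scene rim (array([ 0.564 , -0.2242,  0.0614]), array([ 0.551 , -0.2337]))
 sleeve 68 [ 0.4681 -0.2944  0.0577] 36.0
```

Request:
carry_out --series '[[[0,-3,4,0,5],[0,0,5,0,5],[0,0,5,0,5],[0,0,5,0,5],[0,0,5,0,5],[0,0,0,0,5]]]'

```text
time: 19.1
tcp_pos: [0.4702, -0.2193, 0.0635]
orientation: [[-0.992, 0.126, -0.001], [0.126, 0.992, 0.001], [0.001, 0.001, -1.0]]
ft_force: [-0.4, -0.6, -2.1]
gripper_width: 0.215
```

Request:
carry_out --series '[[[0,0,4,0,5],[0,0,4,0,5],[0,0,2,0,5],[0,0,2,0,5],[0,0,1,0,5],[0,0,0,0,5]]]'

```text
time: 19.7
tcp_pos: [0.4708, -0.2197, 0.0517]
orientation: [[-0.992, 0.126, 0.001], [0.126, 0.992, -0.0], [-0.001, -0.0, -1.0]]
ft_force: [-0.9, 2.5, 4.8]
gripper_width: 0.21
```

Request:
carry_out --series '[[[0,0,1,0,5],[0,0,1,0,5],[0,0,0,0,5]]]'

```text
time: 20.0
tcp_pos: [0.4705, -0.2197, 0.0503]
orientation: [[-0.992, 0.126, 0.0], [0.126, 0.992, -0.001], [-0.0, -0.001, -1.0]]
ft_force: [-6.1, 3.1, 12.3]
gripper_width: 0.214
```

Request:
carry_out --series '[[[0,0,0,0,30],[0,0,0,0,42],[0,0,0,0,42],[0,0,-15,0,42],[0,0,-40,0,45],[0,0,-45,0,45],[0,0,-45,0,45]]]'

```text
time: 20.7
tcp_pos: [0.4702, -0.2194, 0.1957]
orientation: [[-0.992, 0.126, -0.001], [0.126, 0.992, 0.0], [0.001, 0.0, -1.0]]
ft_force: [-0.5, -0.2, -0.1]
gripper_width: 0.525
```

Request:
carry_out --series '[[[50,0,0,8,45],[50,0,0,8,45],[0,0,0,8,45]]]'

```text
time: 21.0
tcp_pos: [0.3682, -0.1976, 0.1934]
orientation: [[-0.851, 0.525, -0.003], [0.525, 0.851, 0.003], [0.004, 0.001, -1.0]]
ft_force: [0.9, -0.4, -0.2]
gripper_width: 0.529
```

Run:
```python
from held import *
held(.054,.07,(.566,-.234)); pans(.055)
t=snap("top"); s=snap("scene")
cv2.imwrite("pics/s2.png",np.hstack([cv2.resize(t["frame"][170:300,320:500],(400,289)),cv2.resize(s["frame"][150:300,180:330],(400,289))]))
plan(.575,.448,.2,78,14,50)
```

```text
tcp [ 0.3682 -0.1976  0.1934]
top rim (array([ 0.5637, -0.2341,  0.0639]), array([ 0.5683, -0.2374]))
 sleeve 254 [ 0.472  -0.2773  0.0601] 81.4
 sleeve 81 [ 0.4705 -0.2193  0.0774] -6.2
scene rim (array([ 0.5643, -0.2312,  0.0618]), array([ 0.5548, -0.2417]))
 sleeve 105 [ 0.4706 -0.2749  0.0613] -88.1
 sleeve 59 [ 0.4586 -0.2154  0.0773] -7.6
top sleeve 191 [135. 218.] [0.578 0.459 0.063] dir 77.2
top sleeve 165 [424. 253.] [ 0.474 -0.291  0.058] dir 33.4
top sleeve 120 [397. 254.] [ 0.472 -0.219  0.076] dir -12.8
scene sleeve 74 [243. 215.] [ 0.476 -0.29   0.058] dir 36.1
scene sleeve 80 [265. 216.] [ 0.459 -0.216  0.076] dir -7.1
scene sleeve 180 [465. 332.] [0.58  0.463 0.063] dir 78.8
now [ 0.3733 -0.2005  0.1942] yaw 148.9 turn 70.9
[12, 47, 0, 5.1, 50],[16, 46, 0, 5.1, 50],[20, 44, 0, 5.1, 50],[24, 42, 0, 5.1, 50],[27, 40, 0, 5.1, 50],[31, 38, 0, 5.1, 50],[34, 35, 0, 5.1, 50],[37, 32, 0, 5.1, 50],[39, 28, 0, 5.1, 50],[42, 25, 0, 5.1, 50],[44, 21, 0, 5.1, 50],[45, 17, 0, 5.1, 50],[47, 13, 0, 5.1, 50],[48, 9, 0, 5.1, 50],
```

View pics/s2.png

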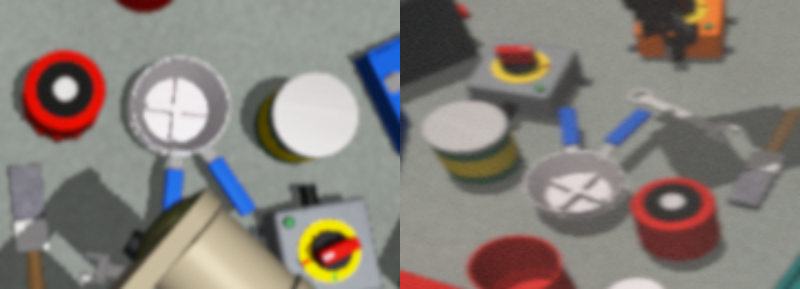

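Both views show the two pans nested upright at (177,105) in the left crop, with their handles fanned. Now pan1, the last one, at (180,227) in the first top view.

```bash
python3 -c "
from h import *
plan(.5745,.441,.16,78,16,50)"
```

```text
now [ 0.3733 -0.2005  0.1942] yaw 148.9 turn 70.9
[10, 41, 2, 4.4, 50],[13, 40, 2, 4.4, 50],[16, 39, 2, 4.4, 50],[19, 37, 2, 4.4, 50],[22, 36, 2, 4.4, 50],[25, 34, 2, 4.4, 50],[27, 32, 2, 4.4, 50],[30, 30, 2, 4.4, 50],[32, 28, 2, 4.4, 50],[34, 25, 2, 4.4, 50],[36, 22, 2, 4.4, 50],[37, 19, 2, 4.4, 50],[39, 17, 2, 4.4, 50],[40, 13, 2, 4.4, 50],[41, 10, 2, 4.4, 50],[41, 7, 2, 4.4, 50],
```

Request:
carry_out --series '[[[10,41,2,4.4,50],[13,40,2,4.4,50],[16,39,2,4.4,50],[19,37,2,4.4,50],[22,36,2,4.4,50],[25,34,2,4.4,50],[27,32,2,4.4,50],[30,30,2,4.4,50]]]'

```text
time: 22.1
tcp_pos: [0.4739, 0.1233, 0.178]
orientation: [[-0.399, 0.917, -0.0], [0.917, 0.399, -0.0], [-0.0, -0.0, -1.0]]
ft_force: [0.3, -0.9, 0.6]
gripper_width: 0.581
```

Request:
carry_out --series '[[[32,28,2,4.4,50],[34,25,2,4.4,50],[36,22,2,4.4,50],[37,19,2,4.4,50],[39,17,2,4.4,50],[40,13,2,4.4,50],[41,10,2,4.4,50],[41,7,2,4.4,50]]]'

```text
time: 22.9
tcp_pos: [0.5716, 0.4456, 0.1613]
orientation: [[0.202, 0.979, -0.0], [0.979, -0.202, -0.0], [-0.0, -0.0, -1.0]]
ft_force: [1.6, -0.4, 0.2]
gripper_width: 0.583
```

```bash
python3 -c "
from h import *
pans(.055)
plan(.5745,.441,.0366,78,5,50)"
```

```text
top sleeve 173 [137. 218.] [0.577 0.452 0.063] dir 76.6
top sleeve 163 [424. 253.] [ 0.474 -0.292  0.058] dir 32.4
top sleeve 212 [397. 260.] [ 0.456 -0.218  0.075] dir -6.7
scene sleeve 72 [243. 215.] [ 0.476 -0.289  0.059] dir 34.1
scene sleeve 78 [265. 216.] [ 0.46  -0.216  0.076] dir -7.6
scene sleeve 182 [464. 331.] [0.58  0.46  0.063] dir 76.2
now [0.571  0.4478 0.1587] yaw 78.6 turn 0.6
[-1, 1, 24, 0.1, 50],[-1, 1, 24, 0.1, 50],[-1, 1, 24, 0.1, 50],[-1, 1, 24, 0.1, 50],[-1, 1, 24, 0.1, 50],
```

Request:
carry_out --series '[[[-6,4,20,0.6,50],[0,0,30,0,50],[0,0,30,0,50],[0,0,20,0,50],[0,0,12,0,50],[0,0,10,0,50],[0,0,0,0,5],[0,0,0,0,5]]]'

```text
time: 23.8
tcp_pos: [0.5746, 0.437, 0.0412]
orientation: [[0.212, 0.977, 0.001], [0.977, -0.212, 0.001], [0.001, 0.001, -1.0]]
ft_force: [0.7, -0.5, 0.4]
gripper_width: 0.252
```

Request:
carry_out --series '[[[0,0,0,0,5],[0,0,0,0,5],[0,0,0,0,5]]]'

```text
time: 24.1
tcp_pos: [0.5748, 0.4371, 0.0415]
orientation: [[0.212, 0.977, 0.002], [0.977, -0.212, 0.001], [0.002, 0.002, -1.0]]
ft_force: [1.0, 0.6, 4.3]
gripper_width: 0.208
```

Request:
carry_out --series '[[[0,0,-15,0,5],[0,0,-25,0,5],[0,0,-40,0,5],[0,0,-40,0,5],[0,0,-45,0,5],[0,0,0,0,5]]]'

```text
time: 24.7
tcp_pos: [0.5757, 0.4376, 0.2139]
orientation: [[0.212, 0.977, 0.011], [0.977, -0.212, 0.006], [0.008, 0.01, -1.0]]
ft_force: [0.3, 0.4, -0.6]
gripper_width: 0.208
```

Run:
```python
from h import *
print(np.round(r.get_obs()['wrist_torque'],3))
s=snap("scene"); cv2.imwrite("pics/l3.png",s["frame"][100:400,200:600])
a=np.radians(135.1); plan(.566+.096*np.cos(a),-.232+.096*np.sin(a),.22,135.1,16,5)
```

```text
[ 0.196 -0.073  0.019]
now [0.5749 0.4372 0.2096] yaw 77.8 turn -57.3
[-38, 3, -1, -3.6, 5],[-38, 1, -1, -3.6, 5],[-38, -1, -1, -3.6, 5],[-38, -4, -1, -3.6, 5],[-37, -6, -1, -3.6, 5],[-37, -9, -1, -3.6, 5],[-36, -11, -1, -3.6, 5],[-36, -13, -1, -3.6, 5],[-35, -15, -1, -3.6, 5],[-34, -17, -1, -3.6, 5],[-33, -19, -1, -3.6, 5],[-31, -21, -1, -3.6, 5],[-30, -23, -1, -3.6, 5],[-28, -25, -1, -3.6, 5],[-27, -27, -1, -3.6, 5],[-25, -29, -1, -3.6, 5],
```

View pics/l3.png

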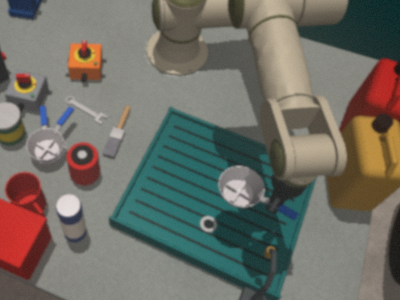

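The last pan is held at (241,186) in the crop. The ring stayed on the tray floor, so it is a drain. Carrying it over.

Request:
carry_out --series '[[[-38,3,-1,-3.6,5],[-38,1,-1,-3.6,5],[-38,-1,-1,-3.6,5],[-38,-4,-1,-3.6,5],[-37,-6,-1,-3.6,5],[-37,-9,-1,-3.6,5],[-36,-11,-1,-3.6,5],[-36,-13,-1,-3.6,5]]]'

```text
time: 25.55
tcp_pos: [0.5344, 0.134, 0.2122]
orientation: [[-0.288, 0.958, -0.003], [0.958, 0.288, 0.0], [0.001, -0.003, -1.0]]
ft_force: [1.2, -0.2, -2.1]
gripper_width: 0.212
```

Request:
carry_out --series '[[[-35,-15,-1,-3.6,5],[-34,-17,-1,-3.6,5],[-33,-19,-1,-3.6,5],[-31,-21,-1,-3.6,5],[-30,-23,-1,-3.6,5],[-28,-25,-1,-3.6,5],[-27,-27,-1,-3.6,5],[-20,-25,-1,-3.6,5]]]'

```text
time: 26.35
tcp_pos: [0.4984, -0.161, 0.2201]
orientation: [[-0.713, 0.701, -0.003], [0.701, 0.713, 0.001], [0.003, -0.001, -1.0]]
ft_force: [0.5, 0.7, -2.0]
gripper_width: 0.211
```

Run:
```python
from held import *
plan(.5022,-.1685,.12,135.1,4,5)
z=r.get_obs()["tcp_pos"][2]; held(z+.003,z+.025,(.566,-.232))
print("stack rim",[cen(world(snap(n)),(.566,-.234),.066,.054,.07)[:2] for n in("top","scene")])
```

```text
now [ 0.4984 -0.161   0.2201] yaw 135.5 turn 0.4
[-2, -1, 25, 0.1, 5],[-2, -1, 25, 0.1, 5],[-2, -1, 25, 0.1, 5],[-2, -1, 25, 0.1, 5],
tcp [ 0.4984 -0.161   0.2201]
top rim (array([ 0.5805, -0.2345,  0.0524]), array([ 0.5999, -0.2462]))
 sleeve 124 [ 0.4562 -0.2785  0.0616] 89.1
 sleeve 51 [ 0.4555 -0.217   0.0774] 5.5
 sleeve 74 [ 0.4762 -0.1419  0.2449] 69.4
scene rim (array([ 0.5592, -0.2261,  0.0589]), array([ 0.5496, -0.2363]))
 sleeve 27 [ 0.4566 -0.2162  0.074 ] -11.3
 sleeve 53 [ 0.4615 -0.2154  0.0774] -8.1
 sleeve 40 [ 0.4698 -0.1318  0.242 ] -46.4
stack rim [(array([0., 0., 0.]), array([nan, nan])), (array([ 0.5632, -0.2295,  0.0629]), array([ 0.5617, -0.235 ]))]h.py:17: RuntimeWarning: Mean of empty slice.
  p=W[m]; (x,y),rad=cv2.minEnclosingCircle(p[:,:2].astype(np.float32)); return np.round([x,y,rad],4),np.round(p[:,:2].mean(0),4),len(p)
  ret = um.true_divide(
```

Request:
carry_out --series '[[[-7,-1.5,10,0,5],[0,0,35,0,5],[0,0,35,0,5],[0,0,20,0,5],[0,0,10,0,5],[0,0,0,0,5],[0,0,0,0,5]]]'

```text
time: 27.25
tcp_pos: [0.5042, -0.1655, 0.112]
orientation: [[-0.712, 0.702, 0.001], [0.702, 0.712, -0.001], [-0.001, 0.0, -1.0]]
ft_force: [0.4, -0.0, -2.3]
gripper_width: 0.21
```

Run:
```python
from held import *
plan(.5025,-.167,.1,135.1,4,5)
z=r.get_obs()["tcp_pos"][2]; held(z+.003,z+.02,(.566,-.232))
```

```text
now [ 0.5042 -0.1655  0.112 ] yaw 135.4 turn 0.3
[0, -1, 3, 0.1, 5],[0, -1, 3, 0.1, 5],[0, -1, 3, 0.1, 5],[0, -1, 3, 0.1, 5],
tcp [ 0.5042 -0.1655  0.112 ]
top rim (array([ 0.5798, -0.2356,  0.0545]), array([ 0.6042, -0.2479]))
 sleeve 142 [ 0.4634 -0.2971  0.0569] 31.5
scene rim (array([ 0.5637, -0.2262,  0.0605]), array([ 0.5541, -0.233 ]))
 sleeve 61 [ 0.4638 -0.2816  0.0614] 79.8
 sleeve 26 [ 0.4776 -0.1319  0.1351] -37.9
```

Request:
carry_out --series '[[[-2,-2,5,0,5],[0,0,8,0,5],[0,0,8,0,5],[0,0,6,0,5],[0,0,4,0,5],[0,0,3,0,5],[0,0,0,0,5]]]'

```text
time: 28.05
tcp_pos: [0.5035, -0.1683, 0.0769]
orientation: [[-0.712, 0.703, -0.001], [0.703, 0.712, 0.0], [0.001, -0.0, -1.0]]
ft_force: [0.4, 0.3, -2.1]
gripper_width: 0.211
```

Request:
carry_out --series '[[[0,0,2,0,5],[0,0,1,0,5],[0,0,1,0,5],[0,0,1,0,5],[0,0,0,0,5]]]'

```text
time: 28.55
tcp_pos: [0.5038, -0.1685, 0.0724]
orientation: [[-0.712, 0.703, 0.001], [0.703, 0.712, -0.0], [-0.001, 0.0, -1.0]]
ft_force: [0.5, -0.4, -1.1]
gripper_width: 0.216
```

Request:
carry_out --series '[[[0,0,1,0,5],[0,0,1,0,5],[0,0,0,0,5]]]'

```text
time: 28.85
tcp_pos: [0.5039, -0.1685, 0.0708]
orientation: [[-0.712, 0.703, 0.001], [0.703, 0.712, -0.001], [-0.001, 0.0, -1.0]]
ft_force: [0.0, -0.1, 5.1]
gripper_width: 0.212
```

Request:
carry_out --series '[[[0,0,1,0,30],[0,0,0,0,42],[0,0,0,0,42],[0,0,-15,0,42],[0,0,-40,0,45],[0,0,-45,0,45],[0,0,-45,0,45]]]'

```text
time: 29.55
tcp_pos: [0.5032, -0.1682, 0.2158]
orientation: [[-0.712, 0.703, -0.001], [0.703, 0.712, 0.0], [0.001, -0.0, -1.0]]
ft_force: [0.2, -0.8, -0.8]
gripper_width: 0.525
```

Request:
carry_out --series '[[[50,0,0,8,45],[50,0,0,8,45],[40,0,0,8,45],[40,0,0,0,45],[0,0,0,0,45]]]'

```text
time: 30.05
tcp_pos: [0.4018, -0.0184, 0.2145]
orientation: [[-0.367, 0.93, -0.0], [0.93, 0.367, 0.001], [0.001, 0.0, -1.0]]
ft_force: [0.5, -0.8, -0.2]
gripper_width: 0.529
```

Run:
```python
from held import *
held(.072,.088,(.566,-.234)); pans(.04)
t=snap("top"); s=snap("scene")
cv2.imwrite("pics/s3.png",np.hstack([cv2.resize(t["frame"][170:320,310:500],(400,316)),cv2.resize(s["frame"][140:300,180:360],(400,316))]))
W=world(t); f=cv2.cvtColor(t["frame"],cv2.COLOR_BGR2HSV)
hd=(f[...,0]>5)&(f[...,0]<22)&(f[...,1]>80)&(np.abs(W[...,1]+.06)<.06)&(np.abs(W[...,0]-.38)<.1)&(W[...,2]<.04)
p=W[hd]; print("brush handle",len(p),p.mean(0).round(3),np.percentile(p,[2,98],axis=0).round(3).tolist(),cv2.fitLine(p[:,:2].astype(np.float32),cv2.DIST_L2,0,.01,.01).ravel().round(3))
h2=(W[...,2]>.008)&(W[...,2]<.035)&(np.abs(W[...,1]+.06)<.035)&(W[...,0]>.4)&(W[...,0]<.53)
q=W[h2]; print("head",len(q),q.mean(0).round(3),cv2.minAreaRect(q[:,:2].astype(np.float32)*1000))
```

```text
tcp [ 0.4018 -0.0184  0.2145]
top rim (array([ 0.5657, -0.2292,  0.0618]), array([ 0.5697, -0.2341]))
 sleeve 299 [ 0.4678 -0.2683  0.0621] -80.6
 sleeve 336 [ 0.4764 -0.1748  0.0876] 67.4
scene rim (array([ 0.5639, -0.2288,  0.0611]), array([ 0.5546, -0.2385]))
 sleeve 100 [ 0.4682 -0.2725  0.0623] -80.9
 sleeve 144 [ 0.4795 -0.1745  0.0878] 68.3
top sleeve 217 [371. 248.] [ 0.487 -0.151  0.093] dir -46.0
top sleeve 208 [424. 254.] [ 0.472 -0.291  0.057] dir 32.7
top sleeve 213 [397. 260.] [ 0.456 -0.218  0.076] dir -6.6
scene sleeve 76 [243. 214.] [ 0.474 -0.291  0.058] dir 35.3
scene sleeve 78 [265. 216.] [ 0.46  -0.216  0.077] dir -6.8
scene sleeve 91 [279. 227.] [ 0.49  -0.151  0.094] dir -47.6<stdin>:7: RuntimeWarning: Mean of empty slice.
  ret = um.true_divide(
Traceback (most recent call last):
IndexError: index -1 is out of bounds for axis 0 with size 0
```

View pics/s3.png

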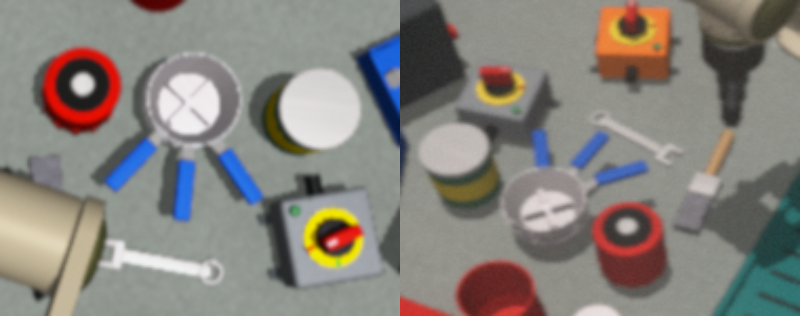

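All three pans are nested at (193,102) in the left crop, with three handles clearly fanned. The sleeve-based axes agree within 3 mm. Now locating the brush, in the stored first top view and in the scene view.

Run:
```python
from h import *
for n,t in(("top",dict(np.load("top0.npz"))),("scene",snap("scene"))):
    W=world(t); f=cv2.cvtColor(t["frame"],cv2.COLOR_BGR2HSV)
    reg=(np.abs(W[...,1]+.07)<.05)&(W[...,0]>.29)&(W[...,0]<.53)&(W[...,2]<.045)
    hd=reg&(f[...,0]>5)&(f[...,0]<22)&(f[...,1]>90)
    head=reg&(W[...,0]>.4)&(W[...,2]>.01)&(np.abs(W[...,1]+.06)<.03)
    for k,m in(("handle",hd),("head",head)):
        p=W[m]
        if len(p)<10: print(n,k,len(p)); continue
        v=cv2.fitLine(p[:,:2].astype(np.float32),cv2.DIST_L2,0,.01,.01).ravel()
        print(n,k,len(p),p.mean(0).round(3),"x",np.percentile(p[:,0],[2,98]).round(3),"y",np.percentile(p[:,1],[2,98]).round(3),"dir",np.degrees(np.arctan2(v[1],v[0])).round(1))
plan(.41,-.06,.12,88,4,60)
```

```text
top handle 234 [ 0.352 -0.062  0.018] x [0.31  0.398] y [-0.072 -0.052] dir 4.8
top head 590 [ 0.453 -0.055  0.018] x [0.403 0.505] y [-0.076 -0.034] dir 5.0
scene handle 89 [ 0.357 -0.059  0.019] x [0.316 0.398] y [-0.068 -0.052] dir 4.4
scene head 358 [ 0.454 -0.051  0.018] x [0.405 0.505] y [-0.071 -0.031] dir 3.3
now [ 0.4038 -0.0221  0.2141] yaw 111.3 turn 23.3
[-9, -2, 24, 5.8, 60],[-10, -1, 24, 5.8, 60],[-10, 0, 24, 5.8, 60],[-10, 1, 24, 5.8, 60],
```

```bash
python3 -c "
from h import *
plan(.42,-.056,.08,184.8,10,65)"
```

```text
now [ 0.4038 -0.0221  0.2141] yaw 111.3 turn -73.5
[-4, 0, 13, -7.4, 65],[-4, 0, 13, -7.4, 65],[-4, -1, 13, -7.4, 65],[-4, -1, 13, -7.4, 65],[-3, -2, 13, -7.4, 65],[-3, -2, 13, -7.4, 65],[-3, -2, 13, -7.4, 65],[-3, -3, 13, -7.4, 65],[-2, -3, 13, -7.4, 65],[-2, -3, 13, -7.4, 65],
```

Request:
carry_out --series '[[[-4,0,13,-7.4,65],[-4,0,13,-7.4,65],[-4,-1,13,-7.4,65],[-4,-1,13,-7.4,65],[-3,-2,13,-7.4,65],[-3,-2,13,-7.4,65],[-3,-2,13,-7.4,65],[-3,-3,13,-7.4,65]]]' --squeeze 40

```text
time: 31.2
tcp_pos: [0.4172, -0.0502, 0.1096]
orientation: [[-0.987, 0.16, -0.0], [0.16, 0.987, 0.0], [0.0, 0.0, -1.0]]
ft_force: [0.2, 0.2, 0.0]
gripper_width: 0.76
```

Request:
carry_out --series '[[[-2,-3,13,-7.4,65],[-2,-3,13,-7.4,65],[0,0,0,0,65]]]'

```text
time: 31.5
tcp_pos: [0.4198, -0.0563, 0.083]
orientation: [[-0.996, -0.093, -0.003], [-0.093, 0.996, 0.001], [0.003, 0.001, -1.0]]
ft_force: [-0.4, 0.1, -0.4]
gripper_width: 0.76
```

```bash
python3 -c "
from h import *
plan(.42,-.056,.003,184.8,4,65)"
```

```text
now [ 0.4198 -0.0563  0.083 ] yaw -174.6 turn 0.6
[0, 0, 20, 0.1, 65],[0, 0, 20, 0.1, 65],[0, 0, 20, 0.1, 65],[0, 0, 20, 0.1, 65],
```

Request:
carry_out --series '[[[0,0,30,0,65],[0,0,30,0,65],[0,0,12,0,65],[0,0,6,0,65],[0,0,0,0,30],[0,0,0,0,30],[0,0,0,0,30],[0,0,0,0,30]]]'

```text
time: 32.3
tcp_pos: [0.4209, -0.0562, 0.0072]
orientation: [[-0.996, -0.093, 0.002], [-0.093, 0.996, -0.001], [-0.002, -0.001, -1.0]]
ft_force: [-0.4, 1.4, 7.1]
gripper_width: 0.477
```

Request:
carry_out --series '[[[0,0,0,0,20],[0,0,0,0,20],[0,0,-20,0,20],[0,0,-40,0,20],[0,0,-40,0,20],[0,0,0,0,20]]]'

```text
time: 32.9
tcp_pos: [0.4226, -0.0568, 0.1107]
orientation: [[-0.996, -0.093, 0.009], [-0.093, 0.996, -0.004], [-0.008, -0.004, -1.0]]
ft_force: [-0.4, 0.0, -1.8]
gripper_width: 0.479
```

```bash
python3 -c "
from h import *
s=snap('scene'); cv2.imwrite('pics/b1.png',cv2.resize(s['frame'][140:300,220:420],(600,480)))
plan(.51,.307,.1,184.8,11,20)"
```

```text
now [ 0.4214 -0.0563  0.1082] yaw -174.6 turn 0.6
[-11, 32, 1, 0.1, 20],[-11, 32, 1, 0.1, 20],[-11, 32, 1, 0.1, 20],[-11, 32, 1, 0.1, 20],[-11, 32, 1, 0.1, 20],[-11, 32, 1, 0.1, 20],[-11, 32, 1, 0.1, 20],[-11, 32, 1, 0.1, 20],[-11, 32, 1, 0.1, 20],[-11, 32, 1, 0.1, 20],[-11, 32, 1, 0.1, 20],
```

View pics/b1.png

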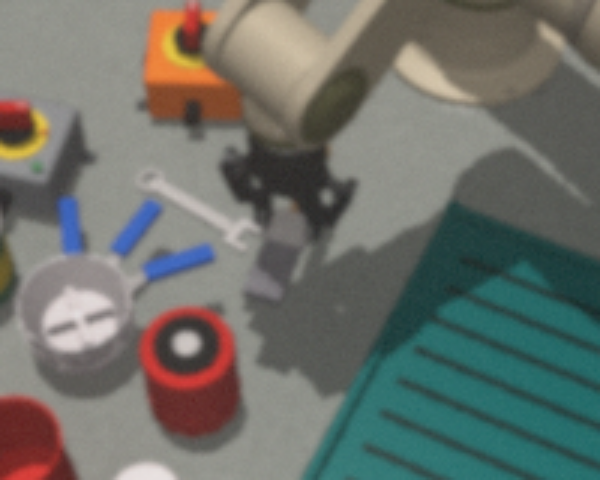

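The brush is lifted level, with its head gripped at (280,240) in the crop. I'm taking it to the tray middle, slightly on the robot's side so that it stays clear of the drain ring.

Request:
carry_out --series '[[[-9,34,0,0,20],[-9,34,0,0,20],[-9,34,0,0,20],[-9,34,0,0,20],[-9,34,0,0,20],[-9,34,0,0,20],[-9,34,0,0,20],[-9,34,0,0,20]]]'

```text
time: 33.75
tcp_pos: [0.4659, 0.223, 0.1047]
orientation: [[-0.996, -0.093, -0.002], [-0.093, 0.996, -0.001], [0.002, -0.0, -1.0]]
ft_force: [-0.1, 0.2, 0.1]
gripper_width: 0.478
```

Request:
carry_out --series '[[[-9,34,0,0,20],[-9,34,0,0,20],[0,0,30,0,20],[0,0,35,0,20],[0,0,15,0,20],[0,0,6,0,20],[0,0,4,0,20],[0,0,0,0,20]]]'

```text
time: 34.55
tcp_pos: [0.4782, 0.291, 0.0162]
orientation: [[-0.996, -0.093, -0.0], [-0.093, 0.996, -0.0], [0.0, -0.0, -1.0]]
ft_force: [-0.2, -0.2, -0.7]
gripper_width: 0.476
```

Request:
carry_out --series '[[[0,0,1,0,20],[0,0,1,0,20],[0,0,1,0,20],[0,0,0,0,20],[0,0,0,0,60],[0,0,0,0,60],[0,0,0,0,60]]]'

```text
time: 35.25
tcp_pos: [0.4783, 0.291, 0.0134]
orientation: [[-0.996, -0.093, 0.0], [-0.093, 0.996, 0.0], [-0.0, 0.0, -1.0]]
ft_force: [-0.1, -0.1, -0.4]
gripper_width: 0.704
```

Request:
carry_out --series '[[[0,0,-15,0,60],[0,0,-40,0,60],[0,0,-45,0,60],[0,0,-45,0,60],[30,0,-20,0,60],[40,0,0,0,60],[40,0,0,0,60],[0,0,0,0,60]]]'

```text
time: 36.05
tcp_pos: [0.3648, 0.2805, 0.1784]
orientation: [[-0.995, -0.095, -0.002], [-0.095, 0.995, -0.0], [0.002, -0.0, -1.0]]
ft_force: [0.8, 0.1, 0.7]
gripper_width: 0.701
```

Run:
```python
from h import *
pans(.04); t=snap("top"); s=snap("scene")
cv2.imwrite("pics/f_top.png",t["frame"]); cv2.imwrite("pics/f_scene.png",s["frame"][100:400,160:560])
tin0=np.array([.549,-.377]); fil=np.array([.583,-.095])
for n,q in(("top",t),("scene",s)):
    W=world(q); f=cv2.cvtColor(q["frame"],cv2.COLOR_BGR2HSV)
    print(n,"tin",cen(W,(.55,-.378),.06,.1,.12)[0],"filt",cen(W,(.58,-.096),.06,.1,.13)[0])
    b=(np.abs(W[...,0]-.47)<.13)&(np.abs(W[...,1]-.29)<.08)&(W[...,2]>.015)&(W[...,2]<.06)
    p=W[b]; print(" brush",len(p),p.mean(0).round(3),np.percentile(p,[2,98],axis=0).round(3).tolist())
    red=((f[...,0]<8)|(f[...,0]>172))&(f[...,1]>130)&(np.hypot(W[...,0]-.397,W[...,1]+.396)<.04)&(W[...,2]>.105)
    p=W[red]; print(" knob z",np.median(p[:,2]).round(4),cv2.minAreaRect(p[:,:2].astype(np.float32)*1000))
```

```text
top sleeve 218 [371. 248.] [ 0.487 -0.151  0.094] dir -46.0
top sleeve 208 [424. 253.] [ 0.473 -0.291  0.057] dir 32.8
top sleeve 213 [397. 260.] [ 0.456 -0.218  0.075] dir -6.7
scene sleeve 76 [243. 214.] [ 0.473 -0.291  0.058] dir 35.2
scene sleeve 78 [265. 216.] [ 0.459 -0.216  0.076] dir -7.5
scene sleeve 92 [279. 227.] [ 0.49  -0.151  0.094] dir -46.6
top tin [ 0.5505 -0.3781  0.049 ] filt [ 0.5831 -0.0959  0.0473]
 brush 792 [0.49  0.289 0.023] [[0.395, 0.27, 0.016], [0.561, 0.311, 0.03]]
 knob z 0.1175 ((396.64617919921875, -395.93487548828125), (15.533004760742188, 44.09486770629883), 25.266387939453125)
scene tin [ 0.5471 -0.3736  0.051 ] filt [ 0.5832 -0.0942  0.0485]
 brush 616 [0.485 0.293 0.024] [[0.372, 0.274, 0.017], [0.562, 0.315, 0.03]]
 knob z 0.1168 ((398.5638427734375, -393.9248962402344), (16.578500747680664, 41.92605972290039), 21.981826782226562)
```

View pics/f_scene.png

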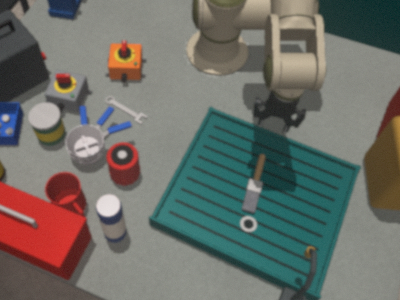

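The final view shows the stack at (86,146) with three fanned handles and the brush flat in the tray at (254,190), short of the drain ring. The knob bar is off and out, and the arm is clear. Handing in.

```bash
python3 -c "
from h import *
print(r.job_done())"
```

```text
the job is handed in; nothing more can be done
None
```

I finished the whole job and handed it in at about 36 s of the 210 s allowed. The interface gives no verdict, so the results below are my own last camera checks.

- **Pump knob:** I pushed it in about 6 mm, turned it clockwise about 74° to the end stop and let it spring out. The bar now points at the red mark, and its top is at about 0.117 m, its height before the push being 0.118 m. The grey box's green lamp still showed green after the knob was off. I took it as paint and did not look into it.
- **Pans:** There were three. The fourth ring-shaped thing in the tray was the drain, which stayed put. One pan was knocked about 25 mm aside during the run, and I re-measured it before gripping it.
- **Stack:** All three pans are nested on the bench between the tin and the filter. Their axes agree within 3 mm of each other and are about 3–6 mm from the midpoint. The feet are at about 0, 18 and 36 mm. The handles are about 40° apart on the robot's side, so their ends are about 100 mm apart.
- **Brush:** It lies flat on the tray floor, about 35 mm nearer the robot than the tray's middle so that it does not rest on the drain ring. That is well inside the limits.
- **Tin, filter and bystanders:** The tin and filter measure within about 2 mm of their starting positions. The other bystanders looked undisturbed in the last picture, but I did not measure them.

The two cameras disagreed by up to about 5 mm, most clearly in y at the tin. This is small against the tolerances, and no check failed.

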